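# Turn a stage connection box round a corner post

### The job

The square grey connection box on the black base board has its sockets facing along the wrong side. Without lifting it, push it round the fixed corner post, so that it bears on the post while it makes a quarter turn, and slide it in under the truss until it lies flush and wholly alongside the guide rail (its near side just past the middle of the post), sockets facing the far edge of the board. Don't knock the truss, and leave the tape roll, plug and spanner where they are.

Things in the scene. Friction and masses are not known exactly. Their poses are not given: they have to be found in the camera images.
- bay: Fixed black base board, 400 (x) by 580 (y) mm, 8 mm thick, on the bench; post, rail and truss are fixed on it. Origin on the corner post's axis at bench height. Own +x runs along the guide rail to the far edge, z up, +y to the rail's back. It reaches x -200 to +200, y -330 to +250 mm.
- rail: Fixed aluminium guide rail, 16 mm thick, top 38 mm above the bench, from the post (bay x 0) to bay x +195 mm. Its working face looks to bay -y and lies at bay y = -15 mm, level with the side of the post. Origin and axes as the bay (at the post's axis).
- post: Fixed steel corner post, round, 30 mm diameter, with a domed top 101 mm above the bench, standing at the near end of the guide rail. Origin on its axis at bench height, axes as the bay.
- truss: Fixed aluminium ladder truss bridging the board. Two 25 mm tubes run along bay y at bay x +20 and +118 mm, y -340 to +260, undersides 240 mm above the bench, thin rungs between; end plates at y -310 and +230. A tool pointing straight down does not fit under or between them: reach in below the near tube, tilted 25 to 45 degrees, fingers pointing away from the robot. Origin and axes as the bay.
- box: Loose grey square box, 120 by 120 mm, 46 high, 0.6 to 0.95 kg, too wide to grasp. Origin: centre of underside, z up, own +x out of the side with two round black sockets (36 mm across, 10 proud). Starts on the near (bay -x) side of the post, sockets facing about bay -y, own +y side 5 to 25 mm from the post. It must turn anticlockwise seen from above: own +y side ends on the rail, sockets to bay +x.
- sockets (a point): Centre of the box's socket side, 60 mm from the box's origin along its own +x and 23 mm above its underside.
- tape_roll: Bystander: white tape roll lying flat, 110 mm outside diameter, 48 mm high, on the board behind the rail. Origin at the centre of its underside.
- plug: Bystander: grey industrial plug with a red nose standing upright, 68 mm diameter, 140 mm high, on the board's near part behind the rail's line. Origin at the centre of its underside.
- spanner: Bystander: steel spanner 180 mm long lying on the board, beside the truss's end at bay y about -250 mm. Origin under its middle.
Mind the look-alikes: they are no part of the job. Of the things like the box, leave any that is orange; of the rest the smaller one is meant.

How it is judged:
On the way:
1. the box, between a quarter and three quarters of the way through its quarter turn, bears on the corner post (contact force between box and post above 0.3 N and angle between the x axis of box and the x axis of bay, either way round between 0.4 and 1.17 rad), for 0.1 s.
At the end, for the whole second after the job is handed in: The box lies flat and at rest on the board, sockets towards the far edge and square to the rail within 0.12 rad (7 degrees), its side within about 13 mm of the rail's working face (box centre at bay y -65 to -88 mm), its centre 55 to 145 mm beyond the post's axis along the rail (angle between the x axis of box and the x axis of bay, either way round below 0.12 rad and x of post in the frame of box below 0 m and y of box in the frame of bay between -0.088 and -0.065 m and x of box in the frame of bay between 0.055 and 0.145 m and z of box in the frame of bay below 0.012 m and angle between box's own z axis and vertical below 0.05 rad and linear speed of box below 0.01 m/s); the robot touches nothing.
It fails at once if the box is lifted (more than 20 mm) or tipped (more than 0.25 rad) (z of box in the frame of bay above 0.028 m or angle between box's own z axis and vertical above 0.25 rad).
It fails at once if the truss is knocked (over 10 N) (contact force between truss and anything else above 10 N).
It fails at once if the tape roll, plug or spanner is moved by more than 25 mm (distance of any of tape_roll, plug, spanner from where it was at the start of the episode above 0.025 m).
It also fails if it takes over 54 s, if anything falls off the work surface, if the arm or the gripper's body presses on something with over 40 N, if the wrist force passes 120 N, or if a joint passes its speed limit or range.

### The arm

A 7-joint arm with a two-finger parallel gripper is mounted at the origin on the work surface. World frame = base frame: x ahead of the robot, y to its left, z up, the work surface at z = 0. Lengths are in m, angles in rad, forces in N, time in s.
With the tool pointing down it reaches from about 0.425 to 0.925 m from the base axis. Payload 6.8 kg.
Tool frame: the origin (TCP) lies midway between the tips of the shut fingers; the grasp point (between the pads) lies 19 mm behind it; z points along the fingers, y is the line along which they close (so a half turn about z gives the same grasp; the last joint's range is limited). The gripper opens to 85 mm and grips with 20 to 120 N. Pads are 22 mm wide; open, the fingers measure 114 mm over their backs; the gripper's body (76 mm by 85 mm) begins 54 mm behind the grasp point. The pads swing forward as they close: fully open they stand 13 mm farther back than shut.
Start: joints at [1.01, 0.477, 0.022, 1.555, -0.011, 1.109, -0.083], TCP at [0.295, -0.607, 0.231] pointing down, gripper open.
Joint ranges: [-2.96, 2.96], [-0.34, 2.1], [-1.41, 1.46], [0.24, 2.44], [-1.37, 4.51], [0.17, 1.92], [-2.96, 2.96]. Speed limits (rad/s): [2.39, 2.39, 3.14, 3.14, 3.14, 3.14, 3.14].

### API

Orientations are given as a unit quaternion [w, x, y, z].
In Python, from cell import env, kin, camera, calibration, job gives the robot as it stands. The module is installed in compiled form; this text tells all that it offers. Calls block until the motion is done:
- env.reach(position, orientation): joint-space move of the TCP to a pose.
- env.movel(position, velocity=0.15, rot=None, stop_force=None): straight line of the TCP; rot=None keeps the orientation; velocity is the mean speed in m/s. With stop_force (N) it stops when the force on the tool has changed by that much, and returns True; else False.
- env.goto_joints(angles): joint-space move.
- env.grip(opening, f_grip=None): finger opening in m; f_grip is the grip in N (None keeps the last); returns when the fingers have stopped.
- env.dwell(seconds).
- kin.inverse_kinematics(position, orientation): joint angles nearest the present ones, or None.
- env.get_state(): the state.
- camera(name): name is "scene" or "top"; returns (picture, depth): 400x640x3 uint8, blue, green, red; 400x640 float32, m along the optical axis (not along the pixel's ray), 0 where there is no reading.
- calibration(name): a dict with "fx", "fy", "cx", "cy" (pixels), "rvec" (rotation vector, rad) and "tvec" (3), from world to camera coordinates, as OpenCV has them. Camera axes: x right, y down, z forward; pixel columns grow to the right and rows downward; lengths in m; the calibration is good to about 2 mm. A picture is of the moment at which its call begins. calibration takes no time and is no camera call.
A pose or a line that the arm cannot do raises env.PlanningError and nothing moves.
- job.job_done(): hands the job in; it is judged then, once.
The state is a dict: "time": time; "qpos": joint angles; "joint_velocities": joint speeds; "joint_torque": joint torques, N m; "tcp_pos": TCP position; "orientation": TCP orientation; "force": force on the tool from outside, world axes, zero at the start; "torque": the same for the moment, N m; "opening": finger opening in m; "gripper_force": force on a finger pad.
Only numpy, scipy, OpenCV 4.12 (cv2) and the standard library are available. Lean on these libraries where they do the work, as an engineer would, in place of code of your own. Each camera call takes 0.05 s, during which the arm holds its last target. There are 200 camera calls.

## Working session

There is one attempt and no reset: what is moved stays moved. The work goes in short steps, each a Python script; the robot and the scene stay as the last script left them, time stands still between calls to the robot, and variables do not carry over. Pictures are saved under pics/ and viewed, at most 10 in all, crops included, and the job is handed in when it is done.

```bash
mkdir -p pics; ls
python3 - <<'E'
from cell import env,kin,camera,calibration,job
import cv2,numpy as np
for n in("scene","top"):
    p,d=camera(n);cv2.imwrite(f"pics/{n}0.png",p);np.save(f"pics/{n}0.npy",d)
    c=calibration(n);R=cv2.Rodrigues(np.array(c["rvec"],float))[0]
    print(n,c,"pos",-R.T@np.array(c["tvec"]).ravel())
print(env.get_state())
E
```

```text
pics
scene {'fx': 376.94396398323795, 'fy': 376.94396398323795, 'cx': 311.4681779992146, 'cy': 203.13620645655612, 'rvec': array([ 0.06359604,  2.96953837, -1.02101741]), 'tvec': array([0.47009772, 0.06559686, 0.89987403])} pos [0.47973079 0.48334785 0.75584477]
top {'fx': 473.59730492755574, 'fy': 473.59730492755574, 'cx': 322.3271358751333, 'cy': 200.51512662570917, 'rvec': array([ 2.18032597, -2.16588953,  0.12223778]), 'tvec': array([-0.05100529,  0.48851525,  1.08577479])} pos [ 0.37476734 -0.03750712  1.13061853]
{'time': 0.1, 'qpos': array([ 1.00988353,  0.47769494,  0.02234899,  1.55636283, -0.01150593,
        1.10929386, -0.08307728]), 'joint_velocities': array([ 0.00041895, -0.00367663, -0.00344214, -0.00120182, -0.0017166 ,
        0.00176575, -0.00022318]), 'joint_torque': array([ 3.31398296e-03, -5.97764146e+01,  1.61312733e+00, -2.81953686e+01,
        1.28225141e-02,  5.02938768e-03, -4.90618515e-05]), 'tcp_pos': array([ 0.29506281, -0.60649627,  0.23043381]), 'orientation': array([-7.79619928e-04,  9.74475185e-01,  2.24493761e-01, -2.38852122e-04]), 'force': array([-0.18943347,  0.29040833, -0.2627513 ]), 'torque': array([-0.00074181, -0.04308417, -0.02625689]), 'gripper_force': 0.0, 'opening': 0.08499844478239847}
```

View pics/scene0.png

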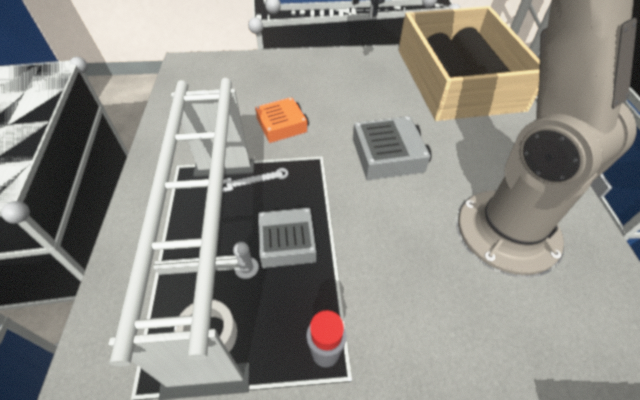

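View pics/top0.png

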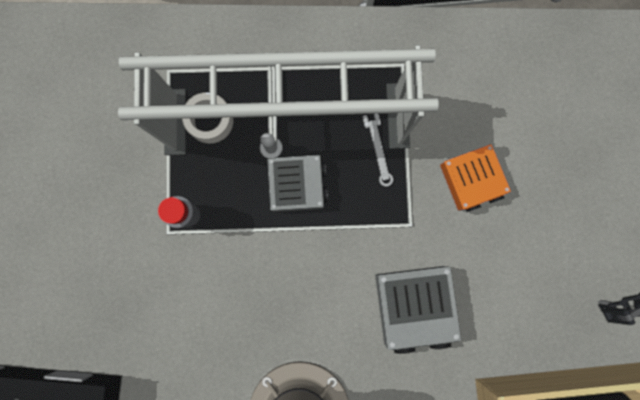

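The board is in the top view at about cols 168–411, rows 66–233. The target is the smaller grey box at (297,182) with its sockets on the right (bay -y). The post is at (271,145). The decoys are the larger grey box at (420,308) and the orange one at (476,178).

```bash
cat > h.py <<'E'
from cell import env,kin,camera,calibration,job
import cv2,numpy as np
def cal(n):
    c=calibration(n);R=cv2.Rodrigues(np.array(c["rvec"],float))[0]
    return c,R,np.array(c["tvec"],float).ravel()
def cloud(n,d):
    c,R,t=cal(n);v,u=np.mgrid[0:400,0:640]
    P=np.stack([(u-c["cx"])/c["fx"]*d,(v-c["cy"])/c["fy"]*d,d],-1)
    return (P-t)@R
def ray(n,uv,z):
    c,R,t=cal(n);uv=np.atleast_2d(np.array(uv,float))
    D=np.c_[(uv[:,0]-c["cx"])/c["fx"],(uv[:,1]-c["cy"])/c["fy"],np.ones(len(uv))]@R
    C=-R.T@t
    return (C+D*((z-C[2])/D[:,2])[:,None])
E
python3 - <<'E'
from h import *
p=cv2.imread("pics/top0.png");W=cloud("top",np.load("pics/top0.npy"))
# bench/board depth sanity
print("bench z",np.median(W[250:270,150:250,2]),"board z",np.median(W[190:220,220:255,2]),"box z",np.median(W[165:200,306:316,2]))
# board outline: black mask
dark=((p.max(2)<60)&(np.mgrid[0:400,0:640][0]<240)).astype(np.uint8)
dark[:, :150]=0;dark[:,430:]=0;dark[:60]=0
ed={}
near=[(u,np.nonzero(dark[:240,u])[0].max()+.5) for u in range(205,400,3)]
left=[(np.nonzero(dark[v,150:])[0].min()+150-.5,v) for v in range(160,192,2)]
right=[(np.nonzero(dark[v,:430])[0].max()+.5,v) for v in range(158,222,2)]
for n,q in (("near",near),("left",left),("right",right)):
    X=ray("top",q,.008);m=np.median(X,0)
    f=cv2.fitLine(X[:,:2].astype(np.float32),cv2.DIST_HUBER,0,1e-4,1e-4).ravel()
    print(n,m.round(4),f.round(4))
def rect(m,z):
    X=W[m][:,:2].astype(np.float32);return cv2.minAreaRect(X),len(X)
v,u=np.mgrid[0:400,0:640]
m=(W[...,2]>.044)&(W[...,2]<.062)&(u>255)&(u<335)&(v>145)&(v<220)
mm=cv2.morphologyEx(m.astype(np.uint8),cv2.MORPH_OPEN,np.ones((3,3)));print("box",rect(mm>0,0))
m=(W[...,2]>.07)&(W[...,2]<.12)&(u>250)&(u<295)&(v>122)&(v<160);X=W[m];print("post",len(X),X[:,2].max(),X[X[:,2]>.09].mean(0))
S=cloud("scene",np.load("pics/scene0.npy"))
m=(S[...,2]>.044)&(S[...,2]<.062)&(u>250)&(u<325)&(v>195)&(v<275);print("box scene",cv2.minAreaRect(S[m][:,:2].astype(np.float32)),m.sum())
m=(S[...,2]>.06)&(S[...,2]<.12)&(u>225)&(u<265)&(v>235)&(v<280);X=S[m];X=X[X[:,2]>.09];print("post s",len(X),X[:,2].max(),X.mean(0))
# rail top via top cam z~.038
m=(W[...,2]>.030)&(W[...,2]<.046)&(u>262)&(u<295)&(v>72)&(v<135);X=W[m];print("rail",len(X),cv2.minAreaRect(X[:,:2].astype(np.float32)))
E
```

```text
bench z -0.0002945430822153897 board z 0.007673916373198858 box z 0.05359980001352099
near [0.4308 0.0022 0.008 ] [ 0.0391 -0.9992  0.4307  0.002 ]
left [0.5493 0.3151 0.008 ] [0.9992 0.0389 0.5552 0.3154]
right [ 0.5198 -0.2467  0.008 ] [ 0.9996  0.0286  0.5408 -0.2461]
box (((0.5284525156021118, 0.010370723903179169), (0.12038971483707428, 0.12966285645961761), 4.1410369873046875), 2773)
post 171 0.10486095167582717 [0.61723046 0.07596165 0.09632057]
box scene ((0.5282665491104126, 0.00817529484629631), (0.12007920444011688, 0.1327749341726303), 4.262479305267334) 2545
post s 145 0.10158150863056642 [0.61718799 0.07828425 0.09582341]
rail 340 ((0.7182188630104065, 0.07345141470432281), (0.14940673112869263, 0.016509130597114563), 2.1657698154449463)
```

```bash
cat >> h.py <<'E'
from scipy.spatial.transform import Rotation as Ro
YAW=0.038;O=np.array([0.617,0.077]);c_,s_=np.cos(YAW),np.sin(YAW);B=np.array([[c_,-s_],[s_,c_]])
def w(x,y,z): return np.r_[O+B@np.array([x,y]),z]
def bay(p): return (np.asarray(p)[...,:2]-O)@B
def q(t,psi=0):  # tilt t deg, pointing direction psi deg about z from bay +x
    t=np.radians(t);c,s=np.cos(t),np.sin(t)
    R=np.array([[c,0,s],[0,-1,0],[s,0,-c]])
    R=Ro.from_euler("z",YAW+np.radians(psi)).as_matrix()@R
    x=Ro.from_matrix(R).as_quat();return x[[3,0,1,2]]
def box(name,tag=None):
    p,d=camera(name)
    if tag: cv2.imwrite(f"pics/{tag}.png",p)
    return p,cloud(name,d)
E
python3 - <<'E'
from h import *
for P in [(-.10,-.17,.2),(-.10,-.17,.032),(-.09,-.125,.032),(-.2,-.17,.032),(-.2,-.06,.032),(-.15,-.06,.032),(-.12,-.1,.032),(-.06,-.15,.032),(.0,-.16,.032),(.06,-.15,.032),(.1,-.15,.032),(0,-.07,.032),(.06,-.2,.2)]:
    r=[]
    for t in (0,10,20,30,40,45):
        s=kin.inverse_kinematics(w(*P),q(t)); r.append("--" if s is None else "ok")
    print(P,w(*P).round(3),r)
E
```

```text
(-0.1, -0.17, 0.2) [ 0.524 -0.097  0.2  ] ['ok', 'ok', 'ok', 'ok', '--', '--']
(-0.1, -0.17, 0.032) [ 0.524 -0.097  0.032] ['ok', 'ok', 'ok', 'ok', '--', '--']
(-0.09, -0.125, 0.032) [ 0.532 -0.051  0.032] ['ok', 'ok', 'ok', 'ok', '--', '--']
(-0.2, -0.17, 0.032) [ 0.424 -0.1    0.032] ['ok', 'ok', '--', '--', '--', '--']
(-0.2, -0.06, 0.032) [0.419 0.009 0.032] ['ok', 'ok', '--', '--', '--', '--']
(-0.15, -0.06, 0.032) [0.469 0.011 0.032] ['ok', 'ok', '--', '--', '--', '--']
(-0.12, -0.1, 0.032) [ 0.501 -0.027  0.032] ['ok', 'ok', 'ok', '--', '--', '--']
(-0.06, -0.15, 0.032) [ 0.563 -0.075  0.032] ['ok', 'ok', 'ok', 'ok', 'ok', '--']
(0.0, -0.16, 0.032) [ 0.623 -0.083  0.032] ['ok', 'ok', 'ok', 'ok', 'ok', 'ok']
(0.06, -0.15, 0.032) [ 0.683 -0.071  0.032] ['ok', 'ok', 'ok', 'ok', 'ok', 'ok']
(0.1, -0.15, 0.032) [ 0.723 -0.069  0.032] ['ok', 'ok', 'ok', 'ok', 'ok', 'ok']
(0, -0.07, 0.032) [0.62  0.007 0.032] ['ok', 'ok', 'ok', 'ok', 'ok', 'ok']
(0.06, -0.2, 0.2) [ 0.685 -0.121  0.2  ] ['ok', 'ok', 'ok', 'ok', 'ok', 'ok']
```

Run:
```python
from h import *
env.grip(0.0)
env.reach([.42,-.30,.22],q(10))
env.reach(w(-.093,-.175,.15),q(10))
env.movel(w(-.093,-.175,.034),.2)
print(env.get_state()["time"])
print(env.movel(w(-.093,-.126,.034),.06))
st=env.get_state();print(st["time"],bay(st["tcp_pos"]),st["force"],st["opening"])
env.movel(w(-.100,-.185,.034),.15)
p,d=camera("scene");W=cloud("scene",d);cv2.imwrite("pics/s1.png",p)
v,u=np.mgrid[0:400,0:640]
b=bay(W);m=(W[...,2]>.047)&(W[...,2]<.062)&(b[...,0]<-.01)&(b[...,0]>-.2)&(b[...,1]>-.16)&(b[...,1]<.06)
m=cv2.morphologyEx(m.astype(np.uint8),cv2.MORPH_OPEN,np.ones((3,3)))>0
print(cv2.minAreaRect(b[m].astype(np.float32)),m.sum(),env.get_state()["time"])
```

```text
3.7917
False
4.7583 [-0.09313179 -0.12614124] [ 0.22971338 -3.16230862  2.73373806] -0.0002440582336529611
((-0.09091034531593323, -0.05249723047018051), (0.11888594925403595, 0.1278991550207138), 0.5315782427787781) 2510 5.3583
```

View pics/s1.png

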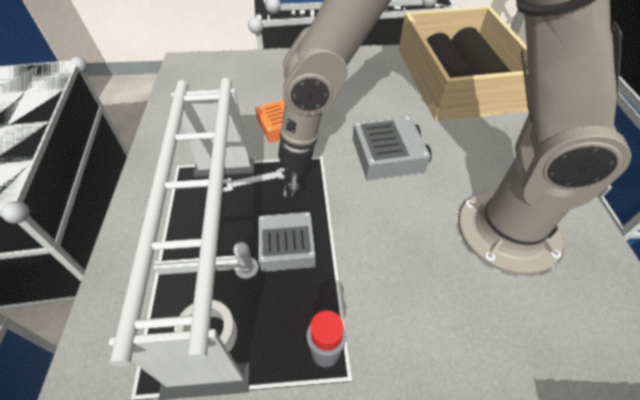

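The box centre is now at bay (-91,-48) mm, about square, and the view shows it at (287,241), clear of the finger at (292,185). Next I'll go round to its near face and swing it about the post.

```bash
cat >> h.py <<'E'
def meas(tag=None,cams=("scene","top")):
    for n in cams:
        p,d=camera(n);W=cloud(n,d);b=bay(W)
        if tag: cv2.imwrite(f"pics/{tag}_{n}.png",p)
        m=(W[...,2]>.048)&(W[...,2]<.060)&(b[...,0]<.2)&(b[...,0]>-.19)&(b[...,1]>-.20)&(b[...,1]<.04)
        m=cv2.morphologyEx(m.astype(np.uint8),cv2.MORPH_OPEN,np.ones((3,3)))
        k,l,st,_=cv2.connectedComponentsWithStats(m)
        if k<2: print(n,"none");continue
        i=1+np.argmax(st[1:,4]);r=cv2.minAreaRect(b[l==i].astype(np.float32))
        print(n,st[i,4],np.round(r[0],4),np.round(r[1],4),round(r[2],2))
def arc(f):
    f=np.asarray(f);R=.1465+(.1515-.1465)*f;ph=np.radians(203.3+(296.5-203.3)*f)
    t=10+28*f
    C=np.array([R*np.cos(ph),R*np.sin(ph)])
    return C-np.array([.011*np.cos(np.radians(t)),.0145]),t
def say(k=""):
    s=env.get_state();print(k,round(s["time"],2),bay(s["tcp_pos"]).round(4),s["tcp_pos"][2].round(4),s["force"].round(1))
E
python3 - <<'E'
from h import *
for P in[(-.19,-.185),(-.19,-.0725)]: env.movel(w(*P,.034),.15)
P,t=arc(0);print(P,t)
env.movel(w(*P,.034),.08);say()
for f in np.arange(.1,.51,.1):
    P,t=arc(f);print(env.movel(w(*P,.034),.06,rot=q(t),stop_force=30));say(f)
meas("m1")
E
```

```text
[-0.14538528 -0.07244742] 10
 7.72 [-0.146  -0.0736] 0.0335 [-2.3 -1.6  1. ]
False
0.1 8.27 [-0.1344 -0.0946] 0.0341 [-1.  -1.7 -0.6]Traceback (most recent call last):
  File "<stdin>", line 6, in <module>
cell.PlanningError: the arm cannot follow that straight line within its joint ranges
```

```bash
cat >> h.py <<'E'
def arc(f):
    R=.1465+(.1515-.1465)*f;ph=np.radians(203.3+(296.5-203.3)*f)
    t=10+28*np.clip((f-.3)/.5,0,1)
    C=np.array([R*np.cos(ph),R*np.sin(ph)])
    return C-np.array([.011*np.cos(np.radians(t)),.0145]),t
def go(f,v=.06):
    P,t=arc(f)
    for tt in (t,t-4,t-8,t-12):
        try: r=env.movel(w(*P,.034),v,rot=q(tt),stop_force=30);break
        except env.PlanningError: pass
    else: raise SystemExit("no plan %g"%f)
    say((f,tt,r))
E
python3 - <<'E'
from h import *
s=env.get_state();print(s["qpos"].round(2),Ro.from_quat(s["orientation"][[1,2,3,0]]).as_matrix()[:,2].round(3))
for f in (.2,.3,.4,.5): go(f)
meas("m1")
E
```

```text
[-0.04  0.41 -0.06  2.31  0.18  0.21 -1.79] [ 0.222  0.008 -0.975]
(0.2, np.float64(10.0), False) 8.82 [-0.1197 -0.1129] 0.0343 [ 0.1  0.4 -0.1]
(0.3, np.float64(10.0), False) 9.37 [-0.1028 -0.1306] 0.0341 [-1.3 -0.6 -0.1]
(0.4, np.float64(15.600000000000001), False) 9.93 [-0.0835 -0.144 ] 0.0341 [-0.2 -1.7 -1. ]
(0.5, np.float64(17.200000000000003), False) 10.48 [-0.0609 -0.1545] 0.0341 [ 0.2 -0.1  0.6]
scene 2458 [-0.0534 -0.0544] [0.1202 0.1248] 37.86
top 2493 [-0.0524 -0.0533] [0.1218 0.1249] 37.82
```

```bash
python3 -c "
import cv2,numpy as np
a=cv2.imread('pics/m1_top.png')[50:250,130:450];b=cv2.imread('pics/m1_scene.png')[100:400,100:400]
cv2.imwrite('pics/m1c.png',np.hstack([cv2.resize(a,(480,300)),b]))"
```

```text
(no output)
```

View pics/m1c.png

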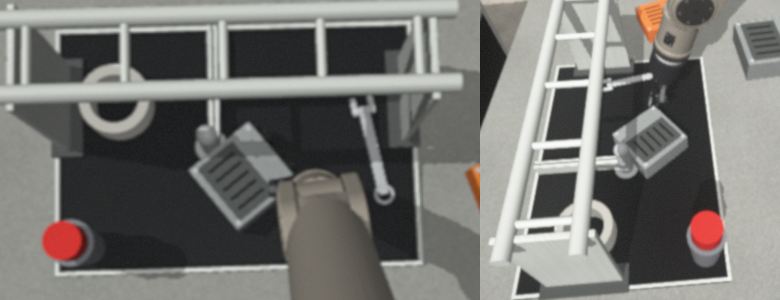

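The top crop shows the box turned 38° about the post at (207,140). It is bearing on the post, but it slid along it (post now at own x ≈ -7 mm) and the finger sits at the socket corner (280,185). I'll squeeze it on the post, then slide it along its own +x from the back face.

Run:
```python
from h import *
th=np.radians(37.8);n=np.array([np.cos(th),np.sin(th)]);ox=np.array([n[1],-n[0]]);c=-.075*n+.0074*ox;print(c)
env.movel(w(-.075,-.165,.034),.15,rot=q(10))
T=c+.005*ox-.060*n-np.array([.011,.0145])
env.movel(w(*(T-.012*n),.034),.12)
print(env.movel(w(*(T+.012*n),.034),.03,stop_force=6));say("sq");env.dwell(.25);say()
env.movel(w(*(T-.015*n),.034),.15)
env.movel(w(*(T-.015*n),.09),.2)
S=c-.060*ox-.005*n-np.array([.011,-.0145])
env.movel(w(*(S-.02*ox),.09),.2);env.movel(w(*(S-.02*ox),.034),.2)
print(env.movel(w(*(S+.045*ox),.034),.06,stop_force=30));say("slide")
meas("m2")
```

```text
[-0.05472611 -0.05181518]
True
sq 12.22 [-0.1058 -0.1035] 0.0334 [-0.5 -0.1 -0.1]
 12.47 [-0.1061 -0.1035] 0.0332 [-0.3 -0.4 -1. ]
False
slide 15.69 [-0.0808 -0.028 ] 0.0336 [-7.8  4.1  6.9]
scene 1901 [-0.0283 -0.0797] [0.12   0.1238] 42.94
top 1986 [-0.0194 -0.0887] [0.1228 0.1052] 40.36
```

```bash
python3 -c "
import cv2,numpy as np
a=cv2.imread('pics/m2_top.png')[100:240,220:420];b=cv2.imread('pics/m2_scene.png')[170:310,180:360]
cv2.imwrite('pics/m2c.png',np.hstack([cv2.resize(a,(420,300)),cv2.resize(b,(380,300))]))"
```

```text
(no output)
```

View pics/m2c.png

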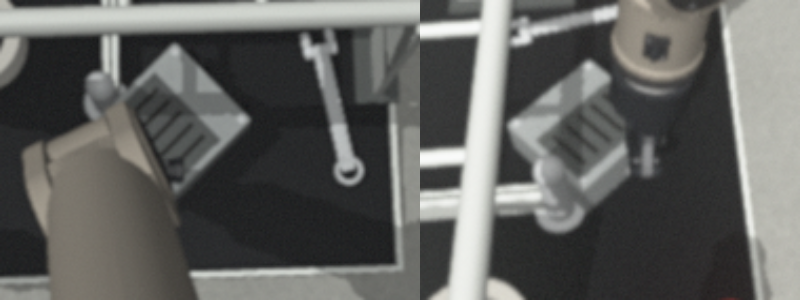

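The crop shows the box sliding along the post at about 43°, with the post at own x ≈ -37 mm. I'll slide it another 15 mm, then turn it from the outer face, following the frictionless path.

```bash
cat >> h.py <<'E'
def ml(P,z,v,tl,sf=None):
    for tt in (tl,tl-4,tl-8,tl-12,tl-16):
        try: return env.movel(w(*P,z),v,rot=q(tt),stop_force=sf),tt
        except env.PlanningError: pass
    raise SystemExit(f"no plan {P} {tl}")
def fr(th):
    n=np.array([np.cos(th),np.sin(th)]);return n,np.array([n[1],-n[0]])
E
python3 - <<'E'
from h import *
t0=np.radians(43);n,ox=fr(t0)
p=bay(env.get_state()["tcp_pos"])
print(env.movel(w(*(p+.021*ox),.034),.06,stop_force=30));say("slide")
p=bay(env.get_state()["tcp_pos"])
env.movel(w(*(p-.02*ox),.034),.15);env.movel(w(*(p-.02*ox),.09),.2)
s0=-.050;a=.035;K=np.array([.011,.0145])
def C(th):
    n,ox=fr(th);s=s0+.075*(th-t0);c=-.075*n-s*ox
    return c+a*ox-.060*n-K
env.movel(w(*(C(t0)-.025*n),.09),.2)
meas("m3")
ml(C(t0)-.025*n,.034,.2,14);say()
E
```

```text
False
slide 16.27 [-0.0667 -0.0441] 0.0337 [-2.3  0.8 -0.5]
scene 2224 [-0.0112 -0.0947] [0.1208 0.126 ] 45.72
top 2467 [-0.0117 -0.0924] [0.1208 0.1222] 45.47
 18.45 [-0.0702 -0.1847] 0.0339 [ 1.8 -0.2  1. ]
```

Run:
```python
from h import *
t0=np.radians(45.6);s0=-.055;a=.030;K=np.array([.011,.0145])
def C(th):
    n,ox=fr(th);s=s0+.060*(th-t0);c=-.075*n-s*ox
    return c+a*ox-.060*n-K+.002*n
for d in (45.6,55,65,75):
    tl=14+24*np.clip((d-45)/40,0,1)
    print(d,ml(C(np.radians(d)),.034,.06,tl,30));say()
meas("m4")
```

```text
45.6 (False, np.float64(14.360000000000001))
 19.12 [-0.0435 -0.169 ] 0.0339 [0.5 0.7 0.5]
55 (False, np.float64(16.0))
 19.57 [-0.0256 -0.1672] 0.0339 [-0.2 -2.7 -0.7]
65 (False, np.float64(18.0))
 20.02 [-0.0085 -0.1654] 0.034 [ 0.4 -8.3 -3.7]
75 (False, np.float64(20.0))
 20.44 [ 0.0073 -0.1638] 0.0343 [  2.9 -16.1  -3.7]
scene 2081 [ 0.008  -0.0883] [0.1254 0.1242] 67.29
top 2128 [ 0.0088 -0.0837] [0.1191 0.1236] 66.41
```

```bash
python3 -c "
import cv2,numpy as np
from h import *
say();s=env.get_state();print(s['torque'].round(2),s['qpos'].round(2))
a=cv2.imread('pics/m4_top.png')[60:240,200:440];b=cv2.imread('pics/m4_scene.png')[130:310,140:350]
cv2.imwrite('pics/m4c.png',np.hstack([cv2.resize(a,(420,315)),cv2.resize(b,(368,315))]))"
```

```text
20.54 [ 0.0072 -0.1639] 0.0343 [  2.5 -16.   -3.2]
[-3.15  0.17 -1.25] [ 0.15  0.55 -0.13  2.05  0.21  0.19 -1.69]
```

View pics/m4c.png

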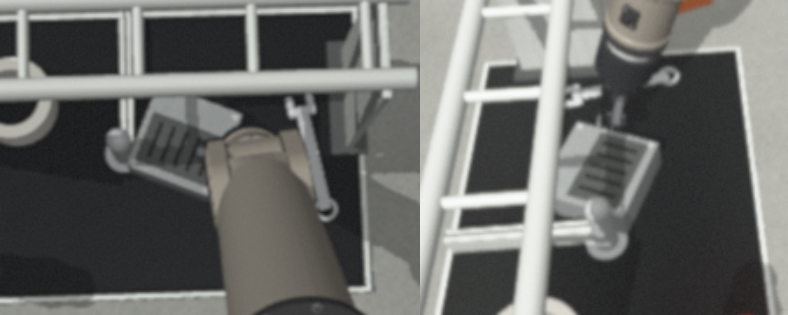

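The crop shows the box at about 67°, bearing on the post at (120,145), with the finger on its outer side at (210,165). The wrist is at its q6 limit, so tilting further needs the other wrist branch. I'll check that.

Run:
```python
from h import *
lo=np.array([-2.96,-.34,-1.41,.24,-1.37,.17,-2.96]);
def qf(t): 
    r=Ro.from_quat(q(t)[[1,2,3,0]])*Ro.from_euler("z",np.pi);x=r.as_quat();return x[[3,0,1,2]]
for P in [(-.08,-.19,.12),(-.06,-.19,.034),(.02,-.17,.034),(.03,-.15,.034),(-.12,-.07,.034),(-.08,-.07,.034),(0,-.07,.034),(-.1,-.07,.12)]:
  for t in (25,32,38):
    for nm,qq in(("n",q(t)),("f",qf(t))):
        s=kin.inverse_kinematics(w(*P),qq);print(P,t,nm,None if s is None else s.round(2))
```

```text
(-0.08, -0.19, 0.12) 25 n [ 0.47  0.31 -0.38  2.24  0.21  0.19 -1.6 ]
(-0.08, -0.19, 0.12) 25 f [ 0.9   0.42 -0.88  2.21  0.89  0.32  0.93]
(-0.08, -0.19, 0.12) 32 n [ 1.    0.45 -0.97  2.29  1.52  0.25 -2.79]
(-0.08, -0.19, 0.12) 32 f [ 1.    0.45 -0.97  2.29  1.52  0.25  0.35]
(-0.08, -0.19, 0.12) 38 n [ 0.34  0.3  -0.18  2.39  3.53  0.22  1.39]
(-0.08, -0.19, 0.12) 38 f [ 0.63  0.34 -0.51  2.38  3.05  0.18 -1.24]
(-0.06, -0.19, 0.034) 25 n [ 0.78  0.62 -0.78  2.21  1.55  0.32 -2.82]
(-0.06, -0.19, 0.034) 25 f [ 0.57  0.54 -0.52  2.22  1.57  0.17  0.25]
(-0.06, -0.19, 0.034) 32 n [0.13 0.5  0.03 2.33 3.57 0.27 1.31]
(-0.06, -0.19, 0.034) 32 f [ 0.48  0.53 -0.39  2.31  2.82  0.22 -1.  ]
(-0.06, -0.19, 0.034) 38 n [0.14 0.54 0.02 2.39 3.45 0.46 1.45]
(-0.06, -0.19, 0.034) 38 f [ 0.44  0.55 -0.32  2.37  3.12  0.4  -1.29]
(0.02, -0.17, 0.034) 25 n [ 0.55  0.64 -0.6   2.06  1.28  0.29 -2.62]
(0.02, -0.17, 0.034) 25 f [ 0.44  0.6  -0.46  2.06  1.18  0.21  0.59]
(0.02, -0.17, 0.034) 32 n [ 0.97  0.96 -1.19  2.12  1.82  0.7  -2.88]
(0.02, -0.17, 0.034) 32 f [ 0.69  0.7  -0.77  2.13  1.91  
[... 1213 characters left out ...]
1.26  2.21  4.45  0.92 -0.16]
(0, -0.07, 0.034) 25 f [ 0.1   0.54 -0.29  2.15  1.41  0.18  0.13]
(0, -0.07, 0.034) 32 n [-0.33  0.55  0.24  2.26  3.39  0.22  1.18]
(0, -0.07, 0.034) 32 f [-0.01  0.54 -0.16  2.24  2.55  0.23 -1.04]
(0, -0.07, 0.034) 38 n [-0.34  0.58  0.23  2.32  3.23  0.41  1.33]
(0, -0.07, 0.034) 38 f [-0.04  0.56 -0.13  2.3   2.83  0.4  -1.32]
(-0.1, -0.07, 0.12) 25 n [ 0.01  0.24 -0.18  2.34  0.6   0.17 -2.27]
(-0.1, -0.07, 0.12) 25 f [ 0.34  0.27 -0.55  2.32  0.91  0.25  0.59]
(-0.1, -0.07, 0.12) 32 n [ 0.35  0.27 -0.57  2.4   1.81  0.22  2.84]
(-0.1, -0.07, 0.12) 32 f [ 0.53  0.31 -0.77  2.39  1.73  0.28 -0.21]
(-0.1, -0.07, 0.12) 38 n None
(-0.1, -0.07, 0.12) 38 f None
```

```bash
cat >> h.py <<'E'
def qf(t):
    r=Ro.from_quat(q(t)[[1,2,3,0]])*Ro.from_euler("z",np.pi);x=r.as_quat();return x[[3,0,1,2]]
E
python3 - <<'E'
from h import *
env.movel(w(-.01,-.185,.034),.12);env.movel(w(-.06,-.195,.07),.15)
j=kin.inverse_kinematics(w(-.06,-.195,.07),qf(36));print(j.round(2))
env.goto_joints(j);say()
env.movel(w(.008,-.190,.034),.12);say()
meas(None)
for P,sf in(((.012,-.168),30),((.024,-.158),30),((.034,-.149),25)):
    print(env.movel(w(*P,.034),.05,stop_force=sf));say(P)
meas("m5")
E
```

```text
[ 0.55  0.47 -0.44  2.34  2.96  0.24 -1.12]
 23.87 [-0.0599 -0.195 ] 0.0699 [0.2 0.8 0.2]
 24.66 [ 0.0072 -0.19  ] 0.0338 [1.2 0.  0.3]
scene 2072 [ 0.012  -0.0868] [0.1221 0.1303] 67.42
top 2502 [ 0.0086 -0.0843] [0.1207 0.1222] 67.27
False
(0.012, -0.168) 25.36 [ 0.0121 -0.1676] 0.034 [ 0.3 -0.1 -0.1]
False
(0.024, -0.158) 25.82 [ 0.025  -0.1631] 0.0342 [ 2.2 -9.  -4.1]
False
(0.034, -0.149) 26.23 [ 0.037  -0.1599] 0.0356 [  6.2 -19.   -4.6]
scene 1916 [ 0.0136 -0.0859] [0.1313 0.1132] 77.99
top 2000 [ 0.0173 -0.0827] [0.1253 0.1192] 77.79
```

```bash
python3 -c "
import cv2,numpy as np
from h import *
say();s=env.get_state();print(s['torque'].round(2),s['qpos'].round(2))
a=cv2.imread('pics/m5_top.png')[50:200,240:420];b=cv2.imread('pics/m5_scene.png')[140:290,170:330]
cv2.imwrite('pics/m5c.png',np.hstack([cv2.resize(a,None,fx=2.3,fy=2.3,interpolation=2),cv2.resize(b,None,fx=2.3,fy=2.3,interpolation=2)]))"
```

```text
26.33 [ 0.0368 -0.1599] 0.0355 [  5.4 -20.4  -3.8]
[-3.26  0.1  -2.52] [ 0.27  0.6  -0.27  2.17  2.79  0.26 -1.09]
```

View pics/m5c.png

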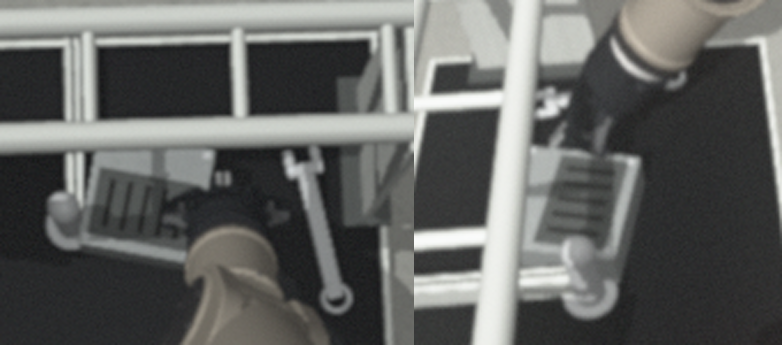

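The crop shows the box at 78° under the near tube. The finger is on its outer side at (180,215), and no unexpected contact is visible. I'll keep pushing towards the rail, with extra command for the arm's lag.

Run:
```python
from h import *
for y in(-.143,-.136,-.130):
    print(env.movel(w(.036,y,.034),.04,stop_force=25));say(y)
meas("m6")
```

```text
False
-0.143 26.64 [ 0.0406 -0.1586] 0.0368 [  9.7 -25.6  -4.1]
False
-0.136 26.97 [ 0.0427 -0.1577] 0.0385 [ 12.3 -36.5  -3.5]
False
-0.13 27.27 [ 0.0446 -0.1569] 0.04 [ 16.7 -45.3  -2.8]
scene 1574 [ 0.0097 -0.0722] [0.1145 0.1038] 86.22
top 1504 [ 0.0166 -0.0663] [0.0983 0.1067] 82.12
```

Run:
```python
from h import *
env.movel(w(.02,-.18,.034),.15);env.movel(w(-.07,-.195,.05),.15);say()
meas("m7")
import cv2
a=cv2.imread('pics/m7_top.png')[50:200,240:420];b=cv2.imread('pics/m7_scene.png')[140:290,170:330]
cv2.imwrite('pics/m7c.png',np.hstack([cv2.resize(a,None,fx=2.3,fy=2.3,interpolation=2),cv2.resize(b,None,fx=2.3,fy=2.3,interpolation=2)]))
```

```text
28.63 [-0.0687 -0.1945] 0.0505 [ 0.5 -0.1 -0.3]
scene 1902 [ 0.015  -0.0821] [0.1206 0.1148] 77.24
top 2375 [ 0.0181 -0.0811] [0.1199 0.1207] 77.69
```

View pics/m7c.png

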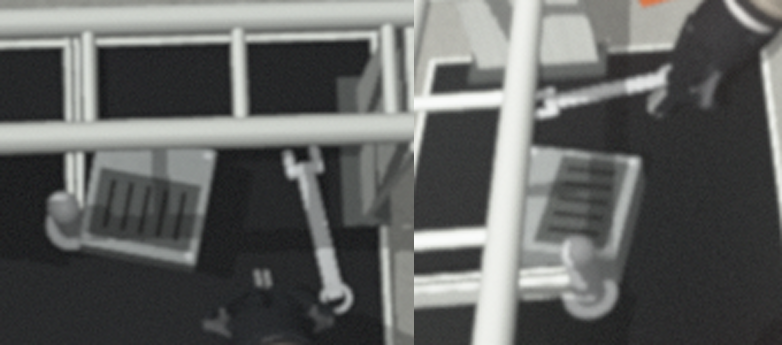

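The crop shows the box still at 77.5°, flush to the post. The side push jammed because the gripper's knuckles splay out over the box. A two-finger push on its near face should square it and slide it along the rail at the same time.

Run:
```python
from h import *
def mf(P,z,v,tl,sf=None):
    for tt in (tl,tl-2,tl-4,tl-6,tl-8):
        try: return env.movel(w(*P,z),v,rot=qf(tt),stop_force=sf),tt
        except env.PlanningError: pass
    raise SystemExit(f"no plan {P} {tl}")
print(mf((-.075,-.195),.10,.2,32))
print(mf((-.085,-.082),.10,.2,30))
env.grip(.06)
print(mf((-.085,-.082),.034,.15,30));say()
print(mf((-.05,-.082),.034,.06,32,30));say()
print(mf((-.03,-.080),.034,.06,34,30));say()
meas("m8")
```

```text
no plan (-0.075, -0.195) 32
```

```bash
cat >> h.py <<'E'
def mf(P,z,v,tl,sf=None):
    for tt in (tl,tl-2,tl-4,tl-6,tl-8,tl+2,tl+4):
        try: return env.movel(w(*P,z),v,rot=qf(tt),stop_force=sf),tt
        except env.PlanningError: pass
    return None
E
python3 - <<'E'
from h import *
for P in((-.095,-.18,.05),(-.095,-.13,.04),(-.09,-.083,.036)):
    for t in(30,28,26,24):
        j=kin.inverse_kinematics(w(*P),qf(t));print(P,t,None if j is None else j.round(2))
j0=env.get_state()["qpos"];print(j0.round(2))
print(mf((-.095,-.18),.04,.12,30));say()
E
```

```text
(-0.095, -0.18, 0.05) 30 [ 0.45  0.45 -0.36  2.36  2.82  0.17 -1.04]
(-0.095, -0.18, 0.05) 28 [ 0.61  0.48 -0.56  2.33  2.11  0.17 -0.31]
(-0.095, -0.18, 0.05) 26 [ 0.78  0.53 -0.76  2.3   1.66  0.27  0.18]
(-0.095, -0.18, 0.05) 24 [ 0.94  0.62 -0.99  2.27  1.49  0.43  0.39]
(-0.095, -0.13, 0.04) 30 [ 0.26  0.45 -0.3   2.4   2.73  0.24 -1.08]
(-0.095, -0.13, 0.04) 28 [ 0.22  0.44 -0.25  2.38  2.68  0.18 -1.04]
(-0.095, -0.13, 0.04) 26 [ 0.48  0.49 -0.56  2.34  1.93  0.23 -0.25]
(-0.095, -0.13, 0.04) 24 [ 0.48  0.48 -0.56  2.32  1.67  0.23  0.01]
(-0.09, -0.083, 0.036) 30 [ 0.09  0.46 -0.25  2.41  2.6   0.28 -1.07]
(-0.09, -0.083, 0.036) 28 [ 0.04  0.45 -0.19  2.39  2.56  0.21 -1.04]
(-0.09, -0.083, 0.036) 26 [ 0.2   0.46 -0.37  2.35  2.08  0.22 -0.53]
(-0.09, -0.083, 0.036) 24 [ 0.2   0.46 -0.37  2.33  1.81  0.19 -0.26]
[ 0.56  0.51 -0.44  2.36  2.97  0.3  -1.12]
(False, 30)
 29.14 [-0.0938 -0.1796] 0.0404 [ 0.2 -0.4  0.5]
```

Run:
```python
from h import *
print(mf((-.095,-.13),.038,.12,30));print(mf((-.09,-.083),.035,.12,30));say()
env.grip(.06);say()
for P,t in(((-.06,-.083),32),((-.035,-.081),34),((-.02,-.080),34)):
    print(mf(P,.035,.06,t,25));say()
meas("m8")
```

```text
(False, 30)
(False, 30)
 30.25 [-0.0899 -0.084 ] 0.035 [ 0.1 -0.4  0.5]
 30.85 [-0.09   -0.0831] 0.035 [ 0.9  1.1 -0.4]
(False, 32)
 31.5 [-0.0602 -0.083 ] 0.0348 [-0.4  0.7 -0.1]
(False, 34)
 32.07 [-0.0358 -0.0814] 0.0344 [-2.9 -1.1 -1.1]
(False, 34)
 32.47 [-0.0201 -0.0797] 0.035 [-1.9 -1.4 -0.5]
scene 1375 [ 0.0195 -0.0774] [0.1222 0.0825] 88.95
top 1790 [ 0.0238 -0.0748] [0.1213 0.0873] 88.11
```

Run:
```python
from h import *
for P,t in(((.002,-.079),36),((.022,-.078),37)):
    print(mf(P,.035,.06,t,25));say()
print(mf((-.06,-.083),.035,.12,32));say()
meas("m9")
a=cv2.imread('pics/m9_top.png')[50:200,240:420];b=cv2.imread('pics/m9_scene.png')[140:290,150:310]
cv2.imwrite('pics/m9c.png',np.hstack([cv2.resize(a,None,fx=2.3,fy=2.3,interpolation=2),cv2.resize(b,None,fx=2.3,fy=2.3,interpolation=2)]))
```

```text
(False, 36)
 33.08 [ 0.0015 -0.0793] 0.0347 [-3.  -2.5 -0.9]
(False, 37)
 33.57 [ 0.0218 -0.0795] 0.0347 [-2.9 -4.8 -3.1]
(False, 32)
 34.4 [-0.059  -0.0827] 0.0355 [ 0.1  0.8 -0.1]
scene 697 [ 0.0427 -0.0769] [0.0344 0.1215] 0.01
top 874 [ 0.0462 -0.0756] [0.1171 0.0415] 89.35
```

View pics/m9c.png

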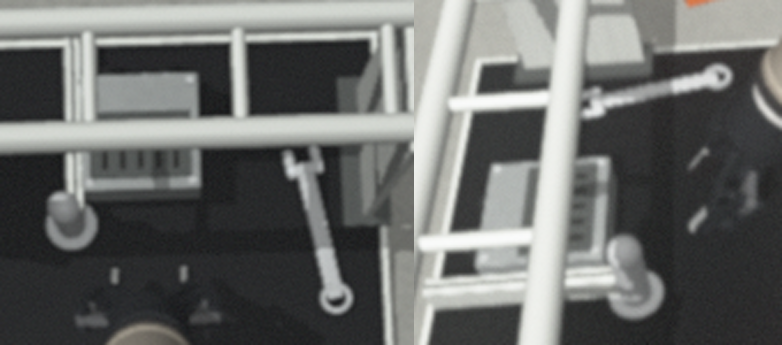

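The final crops show the box flush along the rail under the truss, square to within about 1°, with its centre at about bay (85,-76) mm and the gripper clear. The spanner ring is still at about (386,180) in the full top view.

```bash
python3 -c "
from h import *
print(job.job_done())"
```

```text
the job is handed in; nothing more can be done
None
```

I handed the job in at about 34 s, with no verdict returned: the box lies flush along the rail, sockets to the far edge, centre at about bay (85, -76) mm and square within about 1°; it turned against the post by camera geometry, though I did not measure the post contact force.

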